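Click the nail-tip carriage home and set its clamp screw

ROBOT

A 6-joint arm with a two-finger parallel gripper is mounted at the origin on the work surface. World frame = base frame: x ahead of the robot, y to its left, z up, the work surface at z = 0. Lengths are in mm, angles in rad, forces in N, time in s.
With the tool pointing down it reaches from about 300 to 850 mm from the base axis. Payload 5.4 kg.
Tool frame: the origin (TCP) lies at the centre of the arm's flange, where the gripper is bolted on; the fingertips stand nose_length ahead of it and the grasp point (between the pads) lies 155 mm ahead of it (nose_length is the distance from the TCP to the fingertips, in mm); z points along the fingers, x is the direction in which the jaws open and shut, and the axes are right-handed (so a half turn about z gives the same grasp; the last joint's range is limited). The gripper opens to 85 mm and grips with 20 to 120 N. Pads are 22 mm wide; open, the fingers measure 114 mm over their backs; the gripper's body (76 mm by 85 mm) begins 54 mm behind the grasp point. The pads swing forward as they close: fully open they stand 13 mm farther back than shut.
Start: joints at [0.949, 0.158, 1.597, -0, 1.386, -0.21], TCP at [230.158, 526.911, 404.699] pointing down, gripper open.
Joint ranges: [-2.91, 2.91], [-0.94, 2.29], [0.18, 2.7], [-1.29, 4.43], [0.17, 2.64], [-3, 3]. Speed limits (rad/s): [2.57, 2.57, 3.14, 3.14, 3.14, 3.14].

INTERFACE

Orientations are given as a 3x3 rotation matrix whose columns are the frame's x, y, z axes.
In Python, from cell import state, camera, job_done, boxes_of, trace, nose_length gives the robot as it stands.
- The arm moves only by the tool send_rows, never from a script. Its argument "targets" is text: rows parted by semicolons, each of 7 numbers parted by spaces: the shift along the tool's x, y, z in cm, then the turn, a rotation vector about the tool's x, y, z in rad, then the opening, from 0 (shut) to 1 (fully open). In form: x y z wx wy wz gripper; .... A call has 1 to 12 rows; each row shifts and turns the commanded pose from where the row before left it, along the tool's axes as they then stand; what a row does not reach is not made up. A row lasts 1/8 s, in which the tool goes at most 62.5 mm and 10.7 degrees, less where a joint would pass 70% of its speed; a pose out of reach is approached as far as the arm can. A call with a gripper value outside its range is refused whole. The fingers move at their own pace and stop on an object; "grip_force" is the grip in N (left out, the last holds). Time passes only in rows, so rows that do not move let the fingers close. It gives the time, the measured TCP pose, the force and the opening at its end, in the units of the state.
- state(): the state, without advancing time (a new reading comes with each control period).
- camera(name): name is "side" or "top" or "wrist"; returns a dict with "color" (420x560x3 uint8, red, green, blue), "fx", "fy", "cx", "cy" (pixels), "extrinsics" (4x4, takes a point from world to camera coordinates); the wrist camera has in their place "T_tool_cam" (4x4, takes a point from camera to tool coordinates, whose origin is the TCP and whose axes are the tool frame's). Camera axes: x right, y down, z forward; pixel columns grow to the right and rows downward; lengths in mm; the calibration is good to about 2 mm. A picture is of the moment at which its call begins: read the wrist's pose just before it. There is no depth.
- job_done(): hands the job in, once; it reports no verdict.
Trained networks look in the newest picture that a camera, given by its name, has taken for a name from the list of things; names that differ only in an ending like _2 or _b are one class to them, and where a whole thing is asked for, a point or a joint stands for the part that bears it (a point fixed in the world has none). Each returns a list of dicts, best first, with "conf" (0 to 1); they miss things now and then, are a little off and sometimes report something else, mostly with a low value. They report only what shows in the picture. A call takes as long as a camera call.
- boxes_of(camera, query): "extent" ([left, top, right, bottom] in pixels, round what is visible of it).
- trace(camera, query): "region" (420x560 bool, what is visible of it) and "extent" ([left, top, right, bottom] in pixels, round what is visible of it).
The state is a dict: "clock": time; "qpos": joint angles; "qvel": joint speeds; "effort": joint torques, N m; "tool_pos": TCP position; "tcp_rot": TCP orientation; "wrist_force": force on the tool from outside, world axes, zero at the start; "ft_torque": the same for the moment, N m; "width": finger opening in mm.
Only numpy, scipy, OpenCV 4.12 (cv2) and the standard library are available. Lean on these libraries where they do the work, as an engineer would, in place of code of your own. Each camera call takes 0.05 s, during which the arm holds its last target.

TASK

On the nail-tip practice jig, push the blue carriage along its rail until it clicks into its detent against the end stop. Then turn the winged thumbscrew on the bridge clockwise until it seats, back it off a quarter turn so the plastic tips are not crushed, and keep gripping it there: finish still holding the thumbscrew by its wing. Leave the carriage clicked home and do not disturb the bottles standing by.

Things in the scene. Friction and masses are not known exactly. Their poses are not given: they have to be found in the camera images.
- jig: White jig base 120 (x) x 340 (y) x 12 mm, fixed; place and yaw vary. Origin: middle of its underside, z up; +y is the way the carriage is pushed home. An aluminium bridge (120 along x, 50 along y, top 62 mm above the table) spans the rail at y = +100, the screw at its middle; a red dot on it lies 46 mm to +x of the screw axis. Black detent housing at x = +51, y = 0, under 26 mm high.
- carriage (a joint): Travel (m) of the blue carriage along jig +y: 0 at the -y end, 0.098 home at the hard stop (starts 0 to 0.035); clicked home above 0.0955. Sliding takes about 1 N; the spring detent, met 11 mm before home, takes up to 6 N more; past its crest it snaps over the last 3 mm and holds it home with about 5 N. Plate 60 x 150 mm, top 26 mm above the table, bearing a wheel of pastel nail tips (96 mm across, top 34 mm).
- screw (a joint): Thumbscrew angle, rad: 0 seated (hard stop), negative unscrewed; clockwise from above increases it (starts -2.4 to -0.7). Seen from above the white wing end points along jig +x turned counter-clockwise by minus this value: at the red dot when seated, along jig +y a quarter turn (-1.571) back. Turns with 0.05 Nm, stays where left, does not rise noticeably.
- screw_grip (a point): Point on the screw axis at the height to grip, in the middle of the wing, 92 mm above the table, at x = 0, y = +100 of the jig. Its x axis runs along the wing towards the white end, z up.
- wing: Black wing of the thumbscrew: upright blade 44 mm long (its x, white end at +x), 10 mm thick (its y), 32 mm tall; origin in the middle of its underside, 74 mm above the table, z up. Under it a steel collar 24 mm across, 12 mm high, stands on the bridge. Within 80 mm of its axis nothing else reaches above 66 mm.
- chrome_bottle: Bystander: silvery polish bottle with brass cap, 32 mm across, 85 mm tall, origin under its middle.
- lilac_bottle: Bystander: lilac polish bottle with silvery cap, 32 mm across, 85 mm tall, origin under its middle.
- dropper_bottle: Bystander: white dropper bottle with mint green top, 42 mm across, 98 mm tall, origin under its middle.
- tab (a point): Middle of the top edge of the upright blue push tab at the carriage's -y end: 50 mm wide (jig x), 8 mm thick (jig y), top edge 66 mm and foot 26 mm above the table; 118 mm to -y of the screw axis when home (so at jig y = -0.116 m + carriage). Push its rear face towards jig +y; behind it the plate reaches only 3 mm, then the rail (18 mm high) is free.

How it is judged:
By the outcome, as a careful person would: the job done as asked, in the order asked, and still so for the second after the job is handed in, while the arm keeps its last pose, push and grip.
It also fails if it takes over 72 s, if anything falls off the work surface, if the arm or the gripper's body presses on something with over 40 N, if the wrist force passes 120 N, or if a joint passes its speed limit or range.

## Working session

There is one attempt and no reset: what is moved stays moved. The work goes in short steps, Python scripts to look and compute and a tool call to move; the robot and the scene stay as the last step left them, time stands still between calls to the robot, and variables do not carry over. Pictures are saved under pics/ and viewed, and the job is handed in when it is done.

Besides the shell and the picture viewer there is one more tool, called after ">>>" in YAML: its name, and indented under it one key for each argument. send_rows: Moves the arm, as the interface text tells. Its arguments: {"type":"object","properties":{"targets":{"type":"string"},"grip_force":{"type":"number"}},"required":["targets"]}

```bash
ls; mkdir -p pics; python3 - <<'E'
from cell import *
import cv2
print(state()); print(nose_length if not callable(nose_length) else nose_length())
for n in ["top","side","wrist"]:
    c=camera(n); cv2.imwrite(f"pics/{n}0.png",c["color"][:,:,::-1])
    print(n,c["fx"],c["fy"],c["cx"],c["cy"]); print(c.get("extrinsics",c.get("T_tool_cam")))
    for q in ["jig","wing","carriage","tab","chrome_bottle","lilac_bottle","dropper_bottle"]:
        print(q,[(b["conf"],b["extent"]) for b in boxes_of(n,q)[:2]])
E
```

```text
pics
{'clock': 0.0, 'qpos': array([ 9.48873130e-01,  1.59080782e-01,  1.59824664e+00, -9.87257245e-06,
        1.38622363e+00, -2.10121714e-01]), 'qvel': array([-0.00033222, -0.00049063,  0.00151875, -0.00065581,  0.00029858,
       -0.00025245]), 'effort': array([ 8.73349563e-05, -3.95998406e+01, -3.31431878e+01, -2.04844423e-04,
        8.19278648e-03, -3.03499540e-06]), 'tool_pos': array([230.01355409, 526.6817251 , 403.69154269]), 'tcp_rot': array([[ 4.00258102e-01,  9.16401750e-01, -1.13307498e-03],
       [ 9.16400445e-01, -4.00259507e-01, -1.59736254e-03],
       [-1.91734986e-03, -3.98993120e-04, -9.99998082e-01]]), 'wrist_force': array([-0.42994663, -0.34533052, -0.10993843]), 'ft_torque': array([ 0.02962502, -0.01294383, -0.04540048]), 'width': 85.36970822193986}
173.4
top 413.6970118127788 413.6970118127788 274.8954305499373 203.30159057037287
[[ 1.38477650e-02 -9.99322669e-01  3.40946171e-02  3.03502046e+00]
 [-9.92268148e-01 -1.79399772e-02 -1.22809117e-01  6.39302259e+02]
 [ 1.23337591e-01 -3.21303708e-02 -9.91844483e-01  7.83133040e+02]
 [ 0.00000000e+00  0.00000000e+0
[... 826 characters left out ...]
8.0, 278.4, 278.0, 362.4]), (0.32, [252.2, 216.6, 266.1, 261.7])]
tab [(0.8, [218.2, 277.7, 279.6, 359.7])]
chrome_bottle [(0.71, [327.6, 339.4, 353.7, 389.7])]
lilac_bottle [(0.86, [320.9, 222.0, 340.9, 263.0])]
dropper_bottle [(0.63, [320.9, 264.2, 347.5, 315.1])]
wrist 362.36392251506487 362.36392251506487 280.16019517166814 209.037479000999
[[ 9.99999244e-01 -2.39307091e-04 -1.20644341e-03 -1.45347551e+00]
 [ 6.00935872e-04  9.50903796e-01  3.09486042e-01 -7.93458644e+01]
 [ 1.07314942e-03 -3.09486533e-01  9.50903220e-01  3.08936967e+01]
 [ 0.00000000e+00  0.00000000e+00  0.00000000e+00  1.00000000e+00]]
jig []
wing []
carriage []
tab []
chrome_bottle []
lilac_bottle []
dropper_bottle []
```

```bash
python3 - <<'E'
import cv2
a=cv2.imread("pics/top0.png")[120:340,200:440]; cv2.imwrite("pics/top0c.png",cv2.resize(a,None,fx=2.7,fy=2.7,interpolation=cv2.INTER_CUBIC)[:, :])
a=cv2.imread("pics/side0.png")[190:420,150:400]; cv2.imwrite("pics/side0c.png",cv2.resize(a,None,fx=2.5,fy=2.5,interpolation=cv2.INTER_CUBIC))
E
```

```text
(no output)
```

View pics/top0c.png

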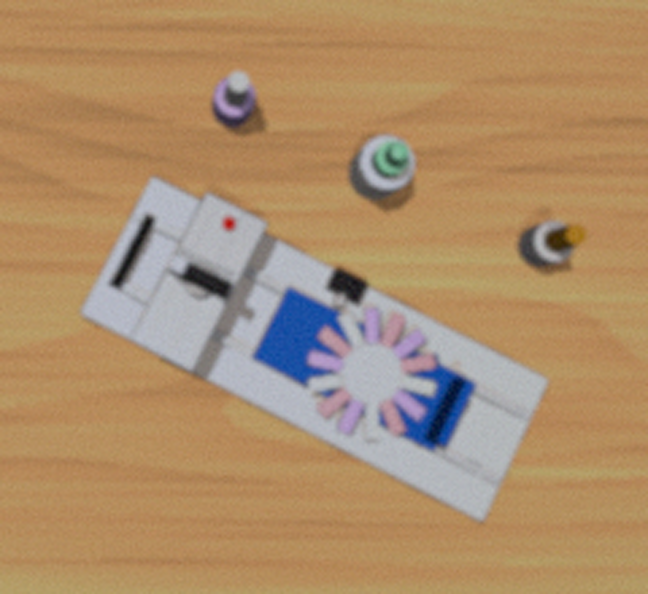

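View pics/side0c.png

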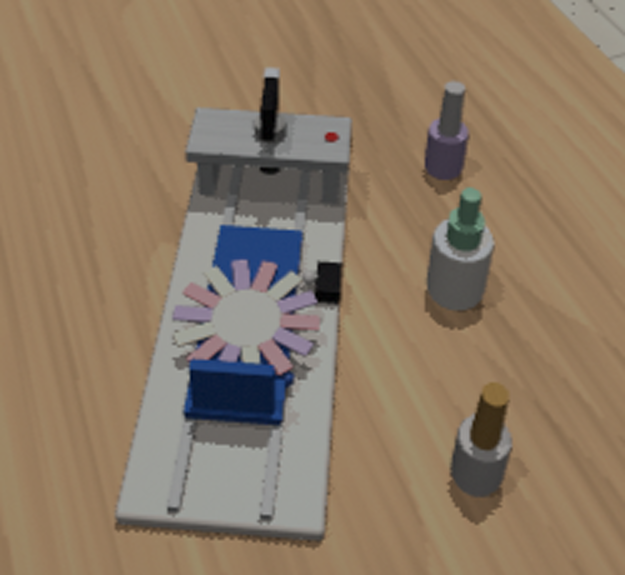

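View pics/top0.png

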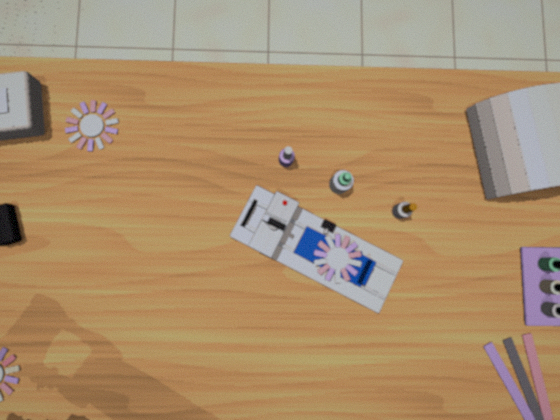

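```bash
cat > h.py <<'E'
from cell import *
import numpy as np, cv2
def ray(c,uv,z):
    E=np.array(c["extrinsics"]);R=E[:3,:3];t=E[:3,3]
    o=-R.T@t; d=R.T@np.array([(uv[0]-c["cx"])/c["fx"],(uv[1]-c["cy"])/c["fy"],1])
    return o+d*(z-o[2])/d[2]
def proj(c,p):
    E=np.array(c["extrinsics"]);q=E[:3,:3]@np.asarray(p)+E[:3,3]
    return np.array([c["fx"]*q[0]/q[2]+c["cx"],c["fy"]*q[1]/q[2]+c["cy"]])
def J(o,yaw,p):
    c,s=np.cos(yaw),np.sin(yaw)
    return np.array([o[0]+c*p[0]-s*p[1],o[1]+s*p[0]+c*p[1],p[2]])
E
python3 - <<'E'
from h import *
from scipy.optimize import least_squares
T=camera("top"); S=camera("side")
tc=[(153,178),(83,315),(547,379),(484,521)]; tr=(230,224)
f=lambda p,o,s:(np.array(p)+.5)/s+o-.5
A=np.array([200,120]);B=np.array([150,190])
obs=[]
mod=[(60,170,12),(-60,170,12),(60,-170,12),(-60,-170,12)]
for p,m in zip(tc,mod): obs.append((T,f(p,A,2.7),m))
obs.append((T,f(tr,A,2.7),(46,100,62)))
obs.append((S,f((331,137),B,2.5),(46,100,62)))
obs.append((S,f((323,528),B,2.5),(60,-170,12)))
obs.append((S,f((120,518),B,2.5),(-60,-170,12)))
def res(x,full=False):
    return np.concatenate([proj(c,J(x[:2],x[2],m))-uv for c,uv,m in obs])
r=least_squares(res,[450,-50,-.5],x_scale=[10,10,.1],loss="soft_l1")
print(r.x,res(r.x).reshape(-1,2).round(1))
o,y=r.x[:2],r.x[2]
print("screw",J(o,y,(0,100,92)))
for n,c in(("T",T),("S",S)):
    img=c["color"][:,:,::-1].copy()
    im=cv2.resize(img,None,fx=2,fy=2) 
    def ln(a,b,col): 
        pa=proj(c,J(o,y,a))*2+.5; pb=proj(c,J(o,y,b))*2+.5
        cv2.line(im,tuple(int(v) for v in pa),tuple(int(v) for v in pb),col,1)
    q=[(60,170,12),(-60,170,12),(-60,-170,12),(60,-170,12)]
    for i in range(4): ln(q[i],q[(i+1)%4],(0,0,255))
    q=[(60,125,62),(-60,125,62),(-60,75,62),(60,75,62)]
    for i in range(4): ln(q[i],q[(i+1)%4],(0,255,0))
    ln((0,100,62),(0,100,106),(255,0,255))
    if n=="T": cr=im[300:640,440:840]
    else: cr=im[400:830,370:700]
    cv2.imwrite(f"pics/fit{n}.png",cr)
for cam,c in(("top",T),("side",S)):
    for q,h in(("chrome_bottle",85),("lilac_bottle",85),("dropper_bottle",98)):
        b=boxes_of(cam,q)[0]["extent"]; 
        print(cam,q,ray(c,((b[0]+b[2])/2,(b[1]+b[3])/2),h/2).round())
# tab from trace
E
```

```text
[ 5.52082886e+02 -7.35512021e+01 -4.55886313e-01] [[-0.7 -1. ]
 [-1.9  0.2]
 [ 1.5 -0.3]
 [ 0.1  1. ]
 [-0.7  0.3]
 [ 0.6 -0.2]
 [ 2.3  2.3]
 [-1.5 -0.3]]
screw [596.10871409  16.23591537  92.        ]
top chrome_bottle [ 631. -243.   42.]
top lilac_bottle [732.  -5.  42.]
top dropper_bottle [ 683. -121.   49.]
side chrome_bottle [ 628. -252.   42.]
side lilac_bottle [729. -10.  42.]
side dropper_bottle [ 684. -126.   49.]
```

View pics/fitT.png

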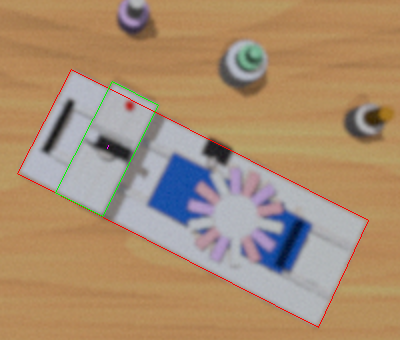

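View pics/fitS.png

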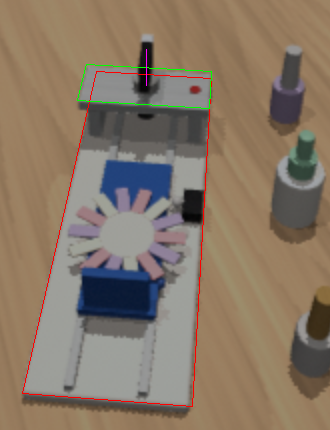

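```bash
cat >> h.py <<'E'
O=np.array([552.08,-73.55]);YAW=-0.4559
def Jinv(p):
    c,s=np.cos(YAW),np.sin(YAW); d=np.array(p[:2])-O
    return np.array([c*d[0]+s*d[1],-s*d[0]+c*d[1]])
def totool(goal_tcp):
    s=state(); d=np.array(s["tcp_rot"]).T@(np.array(goal_tcp)-s["tool_pos"]); return d/10
def st():
    s=state(); R=s["tcp_rot"]; print("t",round(s["clock"],2),"tcp",s["tool_pos"].round(1),"head",round(np.arctan2(R[1,0],R[0,0]),4),"tilt",R[:,2].round(4),"F",s["wrist_force"].round(1),"M",s["ft_torque"].round(2),"w",round(s["width"],1),"q",s["qpos"].round(2)); return s
E
python3 - <<'E'
from h import *
T=camera("top")
f=lambda p,o,s:(np.array(p)+.5)/s+o-.5
A=np.array([200,120])
for p in [(463,379),(434,446),(447,411)]: print(Jinv(ray(T,f(p,A,2.7),66)))
for p in [(290,290),(255,356)]: print("plate front",Jinv(ray(T,f(p,A,2.7),26)))
B=np.array([150,190]);S=camera("side")
for p in [(192,362),(271,364),(274,375)]: print("side tab top",Jinv(ray(S,f(p,B,2.5),66)))
E
```

```text
[ 23.24162958 -97.13130052]
[-28.07343599 -98.7121632 ]
[ -2.05991998 -96.53018767]
plate front [28.24846469 37.11169293]
plate front [-27.27070589  38.55057505]
side tab top [ -25.0807138  -102.40696564]
side tab top [  20.77219911 -100.00194346]
side tab top [  23.23768146 -107.11238059]
```

>>> send_rows:
  targets: "0 0 0 0 0 0.18 0; 0 0 0 0 0 0.18 0; 0 0 0 0 0 0.18 0; 0 0 0 0 0 0.18 0; 0 0 0 0 0 0.18 0; 0 0 0 0 0 0.18 0; 0 0 0 0 0 0.18 0; 0 0 0 0 0 0.18 0; 0 0 0 0 0 0.175 0"

```text
clock: 2.82
tool_pos: [230.2, 526.9, 404.7]
tcp_rot: [[0.895, -0.446, 0.0], [-0.446, -0.895, 0.0], [-0.0, -0.0, -1.0]]
wrist_force: [-0.1, -0.1, 0.1]
width: 0.3
```

```bash
python3 - <<'E'
from h import *
st(); print(totool(J(O,YAW,(0,-150,300))))
E
```

```text
t 2.83 tcp [230.2 526.9 404.7] head -0.4619 tilt [ 0.  0. -1.] F [-0.1 -0.1  0.1] M [0.   0.01 0.02] w 0.3 q [0.95 0.16 1.6  0.   1.39 1.41]
[55.66578892 54.40985028 10.46956835]
```

>>> send_rows:
  targets: "3.97 3.88 0.75 0 0 -0.006 0; 3.97 3.88 0.75 0 0 0 0; 3.97 3.88 0.75 0 0 0 0; 3.97 3.88 0.75 0 0 0 0; 3.97 3.88 0.75 0 0 0 0; 3.97 3.88 0.75 0 0 0 0; 3.97 3.88 0.75 0 0 0 0; 3.97 3.88 0.75 0 0 0 0; 3.97 3.88 0.75 0 0 0 0; 3.97 3.88 0.75 0 0 0 0; 3.97 3.88 0.75 0 0 0 0; 3.97 3.88 0.75 0 0 0 0"

```text
clock: 4.32
tool_pos: [456.7, -101.6, 314.7]
tcp_rot: [[0.9, -0.435, 0.001], [-0.435, -0.9, -0.0], [0.001, -0.0, -1.0]]
wrist_force: [0.6, 0.1, 0.4]
width: -0.1
```

>>> send_rows:
  targets: "4 3.9 0.7 0 0 0 0; 4 3.9 0.7 0 0 0 0; 0 0 0 0 0 0 0; 0 0 0 0 0 0 0"

```text
clock: 4.82
tool_pos: [494.2, -204.4, 300.5]
tcp_rot: [[0.9, -0.435, -0.001], [-0.435, -0.9, 0.001], [-0.001, -0.0, -1.0]]
wrist_force: [0.7, 0.4, 0.1]
width: -0.1
```

```bash
python3 - <<'E'
from h import *
s=st(); print(Jinv(s["tool_pos"]),totool(J(O,YAW,(0,-140,214))))
c=camera("wrist"); cv2.imwrite("pics/w1.png",c["color"][:,:,::-1])
c=camera("side"); cv2.imwrite("pics/s1.png",c["color"][:,:,::-1])
E
```

```text
t 4.83 tcp [ 494.2 -204.4  300.5] head -0.4503 tilt [-7.e-04  8.e-04 -1.e+00] F [0.7 0.4 0.1] M [ 0.02  0.04 -0.01] w -0.1 q [-0.62  0.16  1.81  0.    1.17 -0.17]
[   5.68741054 -142.99194365] [-0.55870019 -0.29829995  8.64786399]
```

View pics/w1.png

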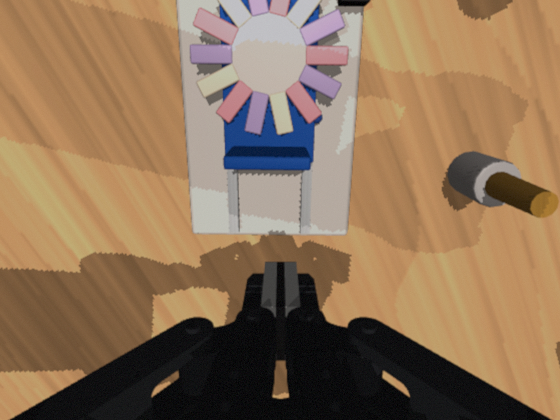

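View pics/s1.png

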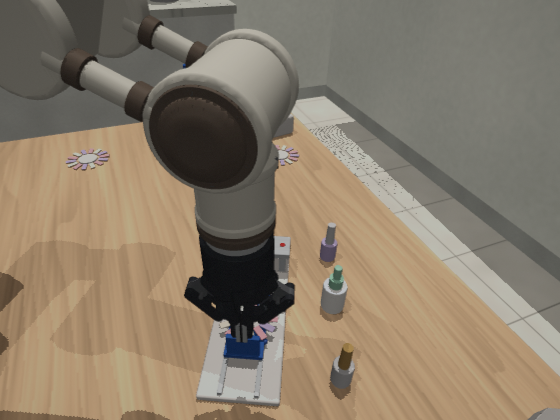

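```bash
cat >> h.py <<'E'
def wray(c,s,uv,z):
    M=np.array(c["T_tool_cam"]);R=np.array(s["tcp_rot"]);p=np.array(s["tool_pos"])
    o=R@M[:3,3]+p; d=R@M[:3,:3]@np.array([(uv[0]-c["cx"])/c["fx"],(uv[1]-c["cy"])/c["fy"],1])
    return o+d*(z-o[2])/d[2]
E
python3 - <<'E'
from h import *
s=st(); c=camera("wrist")
for n,uv,z in [("c-",(194,234),12),("c+",(348,234),12),("tabfrontL",(229,148),66),("tabfrontR",(311,147),66),("tab rearL",(226,158),66),("tabrearR",(312,158),66),("foot L",(226,169),26),("footR",(309,167),26),("housing corner",(336,5),26)]:
    p=wray(c,s,uv,z);print(n,p.round(1),Jinv(p).round(1))
E
```

```text
t 4.92 tcp [ 494.2 -203.6  300.8] head -0.4488 tilt [-1.e-04  3.e-04 -1.e+00] F [ 0.2 -0.1 -0.4] M [-0.02 -0.02  0.02] w 0.2 q [-0.62  0.16  1.81  0.    1.17 -0.17]
c- [ 423.3 -198.7   12. ] [ -60.5 -169.1]
c+ [ 529.5 -249.9   12. ] [  57.4 -168.3]
tabfrontL [ 488.9 -148.5   66. ] [-23.7 -95.1]
tabfrontR [ 530.6 -167.9   66. ] [ 22.3 -94.2]
tab rearL [ 484.7 -152.7   66. ] [ -25.6 -100.7]
tabrearR [ 528.6 -173.8   66. ] [  23.  -100.4]
foot L [ 472.6 -163.1   26. ] [ -31.9 -115.4]
footR [ 524.3 -186.5   26. ] [  24.8 -113.7]
housing corner [ 579.3 -104.    26. ] [ 37.9 -15.4]
```

>>> send_rows:
  targets: "-0.3 0 2.3 0 0 0.006 0; -0.3 0 2.3 0 0 0 0; 0 0 2.3 0 0 0 0; 0 0 2.1 0 0 0 0; 0 0 0 0 0 0 0; 0 0 0 0 0 0 0"

```text
clock: 5.72
tool_pos: [489.4, -201.8, 211.8]
tcp_rot: [[0.898, -0.44, 0.001], [-0.44, -0.898, -0.001], [0.002, 0.0, -1.0]]
wrist_force: [0.3, 0.3, -0.3]
width: 0.0
```

```bash
python3 - <<'E'
from h import *
s=st(); print(Jinv(s["tool_pos"]))
E
```

```text
t 5.72 tcp [ 489.4 -201.8  211.8] head -0.4552 tilt [ 1.3e-03 -9.0e-04 -1.0e+00] F [ 0.3  0.3 -0.3] M [0.   0.04 0.01] w 0.0 q [-0.62  0.28  1.87  0.    0.99 -0.16]
[   0.18454726 -142.7503136 ]
```

>>> send_rows:
  targets: "0 -0.75 0 0 0 0 0; 0 -0.75 0 0 0 0 0; 0 -0.75 0 0 0 0 0; 0 -0.75 0 0 0 0 0; 0 -0.75 0 0 0 0 0; 0 -0.75 0 0 0 0 0; 0 -0.75 0 0 0 0 0; 0 -0.75 0 0 0 0 0; 0 -0.75 0 0 0 0 0; 0 -0.75 0 0 0 0 0; 0 -0.75 0 0 0 0 0; 0 -0.75 0 0 0 0 0"

```text
clock: 7.22
tool_pos: [528.8, -120.8, 210.7]
tcp_rot: [[0.898, -0.44, 0.0], [-0.44, -0.898, 0.0], [0.0, -0.0, -1.0]]
wrist_force: [0.5, -1.6, -0.2]
width: -0.2
```

```bash
python3 - <<'E'
from h import *
s=st(); print(Jinv(s["tool_pos"]))
c=camera("wrist"); cv2.imwrite("pics/w2.png",c["color"][:,:,::-1])
c=camera("side"); cv2.imwrite("pics/s2.png",c["color"][200:420,150:400,::-1].repeat(2,0).repeat(2,1))
E
```

```text
t 7.22 tcp [ 528.8 -120.8  210.7] head -0.4561 tilt [ 0.  0. -1.] F [ 0.5 -1.6 -0.2] M [-0.24 -0.08  0.  ] w -0.2 q [-0.45  0.31  1.83  0.    1.    0.01]
[-3.53398238e-02 -5.26935910e+01]
```

View pics/w2.png

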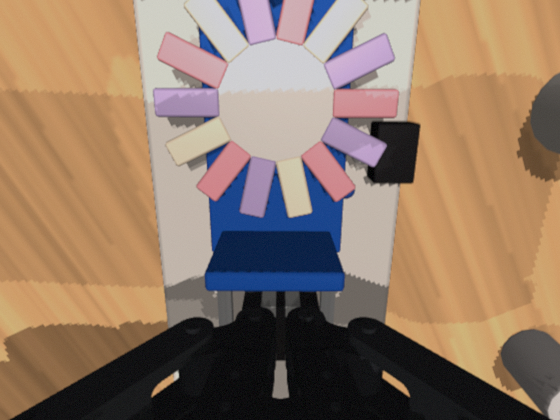

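View pics/s2.png

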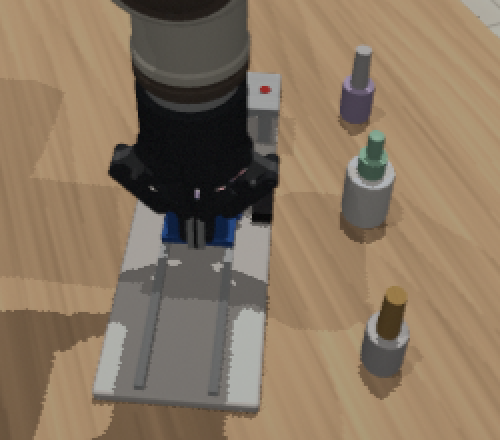

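>>> send_rows:
  targets: "0 -0.2 0 0 0 0 0; 0 -0.2 0 0 0 0 0; 0 -0.2 0 0 0 0 0; 0 -0.2 0 0 0 0 0; 0 -0.2 0 0 0 0 0; 0 -0.2 0 0 0 0 0"

```text
clock: 8.07
tool_pos: [533.7, -110.9, 210.6]
tcp_rot: [[0.898, -0.44, -0.001], [-0.44, -0.898, -0.001], [-0.001, 0.002, -1.0]]
wrist_force: [-4.9, -6.8, -1.1]
width: 0.2
```

>>> send_rows:
  targets: "0 -0.1 0 0 0 0 0; 0 -0.1 0 0 0 0 0; 0 -0.1 0 0 0 0 0; 0 -0.1 0 0 0 0 0; 0 -0.1 0 0 0 0 0"

```text
clock: 8.7
tool_pos: [536.0, -106.5, 210.7]
tcp_rot: [[0.898, -0.441, -0.0], [-0.441, -0.898, -0.001], [-0.0, 0.001, -1.0]]
wrist_force: [-0.6, -1.2, -2.0]
width: 0.1
```

```bash
python3 - <<'E'
from h import *
s=st(); print(Jinv(s["tool_pos"]))
E
```

```text
t 8.7 tcp [ 536.  -106.5  210.7] head -0.4565 tilt [-4.e-04 -6.e-04 -1.e+00] F [-0.6 -1.2 -2. ] M [-0.23  0.33 -0.03] w 0.1 q [-0.42  0.32  1.82 -0.    1.    0.04]
[  0.06203786 -36.64784642]
```

>>> send_rows:
  targets: "0 -0.1 0 0 0 0 0; 0 -0.1 0 0 0 0 0"

```text
clock: 8.95
tool_pos: [537.4, -103.9, 210.9]
tcp_rot: [[0.898, -0.44, 0.001], [-0.44, -0.898, 0.0], [0.001, -0.001, -1.0]]
wrist_force: [0.6, -0.1, 0.7]
width: 0.5
```

```bash
python3 - <<'E'
from h import *
s=st(); print(Jinv(s["tool_pos"]))
E
```

```text
t 8.95 tcp [ 537.4 -103.9  210.9] head -0.456 tilt [ 1.1e-03  4.0e-04 -1.0e+00] F [ 0.6 -0.1  0.7] M [-0.   -0.04 -0.02] w 0.5 q [-0.41  0.32  1.82  0.    1.    0.04]
[  0.15882477 -33.74369542]
```

>>> send_rows:
  targets: "0 -0.1 0 0 0 0 0; 0 -0.1 0 0 0 0 0; 0 0 0 0 0 0 0"

```text
clock: 9.32
tool_pos: [538.0, -102.3, 210.8]
tcp_rot: [[0.898, -0.44, 0.0], [-0.44, -0.898, 0.0], [0.0, -0.0, -1.0]]
wrist_force: [-0.0, -0.4, -0.0]
width: 0.4
```

```bash
python3 - <<'E'
from h import *
s=st(); print(Jinv(s["tool_pos"]))
E
```

```text
t 9.32 tcp [ 538.  -102.3  210.8] head -0.4559 tilt [ 2.e-04  0.e+00 -1.e+00] F [-0.  -0.4 -0. ] M [ 0.01 -0.05  0.01] w 0.4 q [-0.41  0.33  1.82  0.    1.    0.05]
[ 8.87001788e-03 -3.20300857e+01]
```

>>> send_rows:
  targets: "0 -0.1 0 0 0 0 0; 0 -0.1 0 0 0 0 0; 0 0 0 0 0 0 0"

```text
clock: 9.7
tool_pos: [538.4, -101.8, 210.8]
tcp_rot: [[0.898, -0.44, -0.002], [-0.44, -0.898, -0.003], [-0.0, 0.003, -1.0]]
wrist_force: [-3.8, -8.4, 2.3]
width: -0.0
```

```bash
python3 - <<'E'
from h import *
s=st(); print(Jinv(s["tool_pos"]))
E
```

```text
t 9.7 tcp [ 538.4 -101.8  210.8] head -0.4556 tilt [-0.0018 -0.0027 -1.    ] F [-3.8 -8.4  2.3] M [-1.14  0.69 -0.03] w -0.0 q [-0.41  0.33  1.81 -0.    1.    0.05]
[  0.10107319 -31.37465976]
```

>>> send_rows:
  targets: "0 1 0 0 0 0 0; 0 1.2 0 0 0 0 0; 0 0 -3 0 0 0 0.5; 0 0 -4 0 0 0 0.5; 0 -3 -3 0 0 0 0.5; 0 -4 0 0 0 0 0.5; 0 -2.5 0 0 0 0 0.5; 0 0 0 0 0 0 0.5; 0 0 0 0 0 0 0.5"

```text
clock: 10.82
tool_pos: [570.6, -35.8, 310.5]
tcp_rot: [[0.898, -0.441, -0.001], [-0.441, -0.898, -0.0], [-0.0, 0.0, -1.0]]
wrist_force: [-0.1, 0.7, 0.0]
width: 42.7
```

```bash
python3 - <<'E'
from h import *
s=st(); print(Jinv(s["tool_pos"]))
c=camera("wrist"); cv2.imwrite("pics/w3.png",c["color"][:,:,::-1])
c=camera("side"); cv2.imwrite("pics/s3.png",c["color"][200:420,150:400,::-1].repeat(2,0).repeat(2,1))
E
```

```text
t 10.82 tcp [570.6 -35.8 310.5] head -0.4564 tilt [-5.e-04 -1.e-04 -1.e+00] F [-0.1  0.7  0. ] M [-0.   -0.    0.01] w 42.7 q [-0.27  0.24  1.7  -0.    1.21  0.18]
[1.79610372e-02 4.20073654e+01]
```

View pics/w3.png

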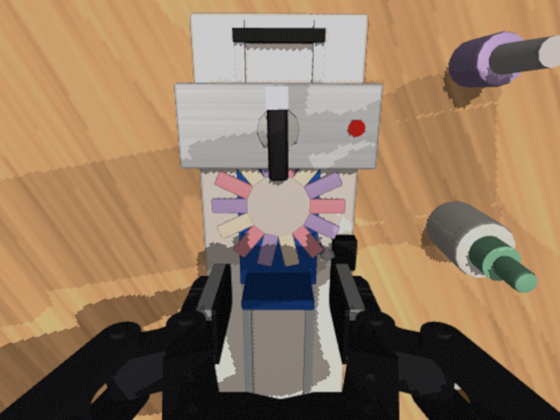

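View pics/s3.png

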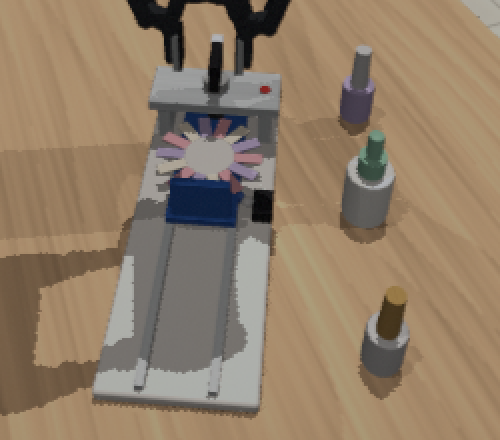

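```bash
python3 - <<'E'
from h import *
a=cv2.imread("pics/w3.png")[75:195,220:380]; cv2.imwrite("pics/w3c.png",cv2.resize(a,None,fx=5,fy=5,interpolation=cv2.INTER_CUBIC))
E
```

```text
(no output)
```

View pics/w3c.png

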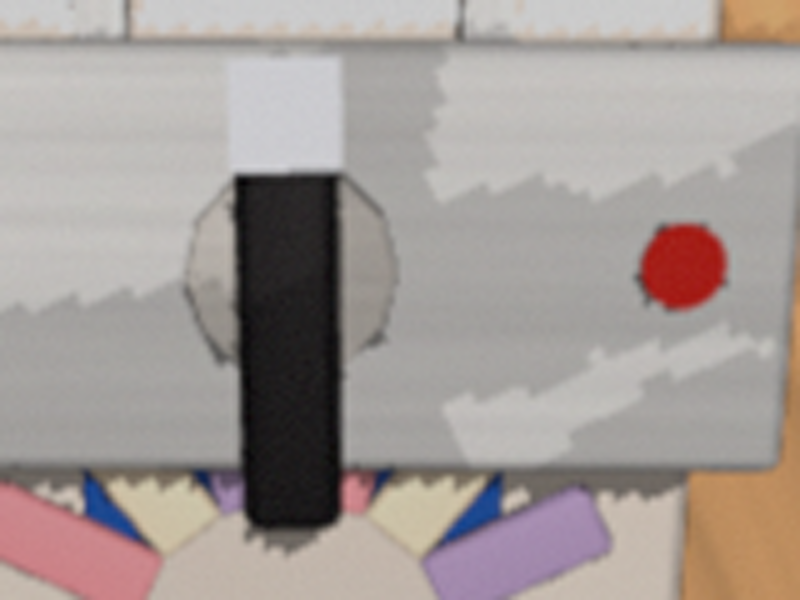

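```bash
python3 - <<'E'
from h import *
s=st(); c=camera("wrist")
f=lambda p:(np.array(p)+.5)/5+np.array([220,75])-.5
P={}
for n,uv,z in [("wl",(228,58),106),("wr",(342,58),106),("nl",(247,523),106),("nr",(338,523),106),("bl",(236,178),106),("br",(340,178),106),("dot",(684,267),62),("collar c",(292,267),74)]:
    p=wray(c,s,f(uv),z);P[n]=p;print(n,p.round(1),Jinv(p).round(1))
w=(P["wl"]+P["wr"])/2;n=(P["nl"]+P["nr"])/2
print("centre",(w+n)/2,Jinv((w+n)/2),"head",np.arctan2(*(w-n)[[1,0]]),np.linalg.norm(w-n))
print("goal",J(O,YAW,(0,100,247)),totool(J(O,YAW,(0,100,247))))
# tab & bridge
for n,uv,z in [("tab rear L",(244,309),66),("tab rear R",(313,307),66),("br L",(176,84),62),("br R",(382,85),62),("br nL",(180,167),62),("br nR",(375,169),62)]:
    p=wray(c,s,uv,z);print(n,Jinv(p).round(1))
E
```

```text
t 10.93 tcp [570.6 -36.1 310.5] head -0.4572 tilt [-4.e-04 -1.e-04 -1.e+00] F [ 0.3 -0.  -0.1] M [-0.06  0.05  0.02] w 42.8 q [-0.27  0.24  1.7  -0.    1.21  0.18]
wl [599.7  38.5 106. ] [ -6.5 121.6]
wr [609.   33.9 106. ] [  3.8 121.6]
nl [581.8  -0.9 106. ] [-5.3 78.3]
nr [589.8  -4.8 106. ] [ 3.6 78.3]
bl [595.6  28.8 106. ] [ -5.9 111.1]
br [604.3  24.5 106. ] [  3.7 111. ]
dot [636.   -4.8  62. ] [45.1 98.6]
collar c [595.2  16.6  74. ] [-1.  99.9]
centre [595.10507948  16.67053777 106.        ] [-1.09072827 99.94855282] head 1.1269265286760135 43.244602529442254
goal [596.10705706  16.23651484 247.        ] [-0.02048585 -5.81711741  6.35833474]
tab rear L [-24.7 -21.8]
tab rear R [ 22.3 -20.3]
br L [-58.9 123.3]
br R [ 58.1 122.6]
br nL [-60.8  75.6]
br nR [58.  74.1]
```

>>> send_rows:
  targets: "-0.1 -2 0 0 0 -0.013 0.5; 0 -2 0 0 0 0 0.5; 0 -1.85 0 0 0 0 0.5; 0 0 2 0 0 0 0.5; 0 0 2 0 0 0 0.5; 0 0 2 0 0 0 0.5; 0 0 0 0 0 0 0.5; 0 0 0 0 0 0 0.5"

```text
clock: 11.98
tool_pos: [595.5, 17.8, 250.9]
tcp_rot: [[0.903, -0.429, 0.0], [-0.429, -0.903, -0.0], [0.0, -0.0, -1.0]]
wrist_force: [0.3, -0.6, -0.4]
width: 42.6
```

```bash
python3 - <<'E'
from h import *
s=st(); print(Jinv(s["tool_pos"]), s["tool_pos"]-[595.1,16.7,250])
c=camera("wrist"); cv2.imwrite("pics/w4.png",c["color"][:,:,::-1])
c=camera("side"); cv2.imwrite("pics/s4.png",c["color"][180:400,150:400,::-1].repeat(2,0).repeat(2,1))
E
```

```text
t 11.97 tcp [595.5  17.8 250.9] head -0.4435 tilt [ 4.e-04 -1.e-04 -1.e+00] F [ 0.3 -0.6 -0.4] M [-0.07 -0.03  0.01] w 42.6 q [-0.17  0.37  1.66 -0.    1.11  0.27]
[ -1.22850694 101.09135682] [0.38451579 1.05728154 0.88030249]
```

View pics/w4.png

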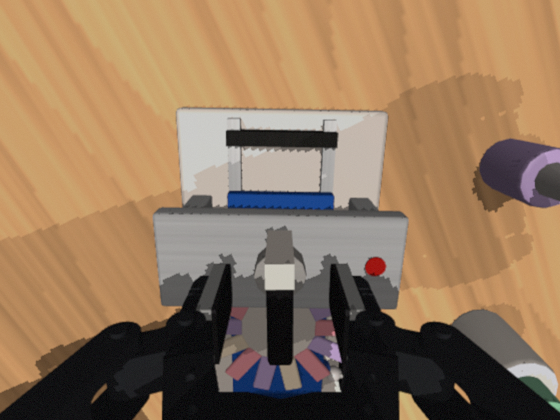

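View pics/s4.png

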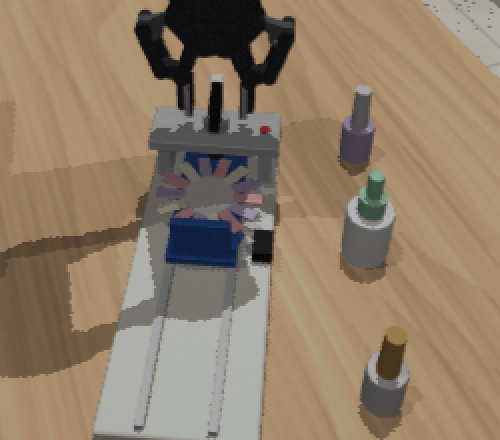

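>>> send_rows:
  targets: "0 0.1 0 0 0 0 0; 0 0 0 0 0 0 0; 0 0 0 0 0 0 0; 0 0 0 0 0 0 0; 0 0 0 0 0 0 0; 0 0 0 0 0 0 0; 0 0 0 0 0 0 0; 0 0 0 0 0 0 0"
  grip_force: 60

```text
clock: 13.08
tool_pos: [595.0, 17.2, 251.4]
tcp_rot: [[0.904, -0.429, 0.0], [-0.429, -0.904, -0.0], [0.0, 0.0, -1.0]]
wrist_force: [-3.5, -0.1, 5.9]
width: 9.1
```

```bash
python3 - <<'E'
from h import *
s=st(); print(Jinv(s["tool_pos"]))
E
```

```text
t 13.07 tcp [595.   17.2 251.4] head -0.4428 tilt [ 1.e-04 -3.e-04 -1.e+00] F [-3.5 -0.1  5.9] M [-0.05  0.52  0.06] w 9.1 q [-0.17  0.37  1.66 -0.    1.11  0.27]
[ -1.41725656 100.3489277 ]
```

>>> send_rows:
  targets: "0 0 0 0 0 0.1 0; 0 0 0 0 0 0.1 0; 0 0 0 0 0 0.1 0; 0 0 0 0 0 0.1 0; 0 0 0 0 0 0.1 0; 0 0 0 0 0 0.1 0; 0 0 0 0 0 0.1 0; 0 0 0 0 0 0.1 0"

```text
clock: 14.08
tool_pos: [594.8, 17.4, 251.4]
tcp_rot: [[0.319, -0.948, -0.001], [-0.948, -0.319, 0.0], [-0.001, 0.001, -1.0]]
wrist_force: [-5.1, 0.8, 7.6]
width: 9.1
```

```bash
python3 - <<'E'
from h import *
s=st(); print(Jinv(s["tool_pos"]))
E
```

```text
t 14.07 tcp [594.8  17.4 251.4] head -1.246 tilt [-7.e-04  3.e-04 -1.e+00] F [-5.1  0.8  7.6] M [0.2  0.73 0.09] w 9.1 q [-0.17  0.37  1.66  0.    1.11  1.07]
[ -1.71280593 100.50874374]
```

>>> send_rows:
  targets: "0 0 0 0 0 0.1 0; 0 0 0 0 0 0.1 0; 0 0 0 0 0 0.1 0; 0 0 0 0 0 0.1 0; 0 0 0 0 0 0.1 0; 0 0 0 0 0 0.1 0; 0 0 0 0 0 0 0"

```text
clock: 14.95
tool_pos: [594.8, 17.7, 251.4]
tcp_rot: [[-0.27, -0.963, -0.001], [-0.963, 0.27, 0.001], [-0.001, 0.001, -1.0]]
wrist_force: [-3.8, 3.0, 7.2]
width: 8.7
```

```bash
python3 - <<'E'
from h import *
s=st(); print(Jinv(s["tool_pos"]))
c=camera("wrist"); cv2.imwrite("pics/w5.png",c["color"][:,:,::-1])
E
```

```text
t 14.95 tcp [594.8  17.7 251.4] head -1.8437 tilt [-7.e-04  1.e-03 -1.e+00] F [-3.8  3.   7.2] M [ 0.4   0.68 -0.02] w 8.7 q [-0.17  0.37  1.66  0.    1.11  1.67]
[ -1.86306789 100.77154751]
```

View pics/w5.png

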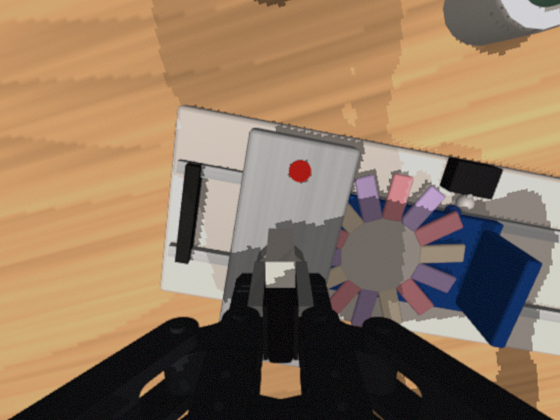

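>>> send_rows:
  targets: "0 0 0 0 0 0.04 0; 0 0 0 0 0 0.04 0; 0 0 0 0 0 0.04 0; 0 0 0 0 0 0 0"

```text
clock: 15.5
tool_pos: [594.8, 17.8, 251.4]
tcp_rot: [[-0.382, -0.924, -0.001], [-0.924, 0.382, 0.001], [-0.001, 0.001, -1.0]]
wrist_force: [-3.8, 3.4, 7.5]
width: 9.0
```

```bash
python3 -c "
from h import *
st()"
```

```text
t 15.5 tcp [594.8  17.8 251.4] head -1.9632 tilt [-7.0e-04  1.2e-03 -1.0e+00] F [-3.8  3.4  7.5] M [ 0.45  0.66 -0.09] w 9.0 q [-0.17  0.37  1.66  0.    1.11  1.79]
```

>>> send_rows:
  targets: "0 0 0 0 0 0.02 0; 0 0 0 0 0 0.02 0; 0 0 0 0 0 0 0"

```text
clock: 15.88
tool_pos: [594.8, 17.8, 251.4]
tcp_rot: [[-0.419, -0.908, -0.001], [-0.908, 0.419, 0.001], [-0.001, 0.001, -1.0]]
wrist_force: [-4.0, 2.8, 6.4]
width: 9.2
```

```bash
python3 -c "
from h import *
st()"
```

```text
t 15.88 tcp [594.8  17.8 251.4] head -2.003 tilt [-6.0e-04  1.2e-03 -1.0e+00] F [-4.   2.8  6.4] M [ 0.42  0.67 -0.02] w 9.2 q [-0.17  0.37  1.66  0.    1.11  1.83]
```

>>> send_rows:
  targets: "0 0 0 0 0 0.02 0; 0 0 0 0 0 0 0"

```text
clock: 16.12
tool_pos: [594.8, 17.8, 251.4]
tcp_rot: [[-0.437, -0.899, -0.001], [-0.899, 0.437, 0.001], [-0.001, 0.001, -1.0]]
wrist_force: [-4.1, 3.7, 7.3]
width: 9.0
```

```bash
python3 -c "
from h import *
st()"
```

```text
t 16.12 tcp [594.8  17.8 251.4] head -2.023 tilt [-6.0e-04  1.2e-03 -1.0e+00] F [-4.1  3.7  7.3] M [ 0.46  0.66 -0.08] w 9.0 q [-0.17  0.37  1.66  0.    1.11  1.85]
```

>>> send_rows:
  targets: "0 0 0 0 0 0.02 0; 0 0 0 0 0 0 0"

```text
clock: 16.38
tool_pos: [594.8, 17.9, 251.4]
tcp_rot: [[-0.454, -0.891, -0.001], [-0.891, 0.454, 0.001], [-0.001, 0.001, -1.0]]
wrist_force: [-4.2, 3.1, 6.7]
width: 9.6
```

```bash
python3 -c "
from h import *
st()"
```

```text
t 16.38 tcp [594.8  17.9 251.4] head -2.0423 tilt [-6.0e-04  1.1e-03 -1.0e+00] F [-4.2  3.1  6.7] M [0.45 0.63 0.22] w 9.6 q [-0.17  0.37  1.66  0.    1.11  1.87]
```

>>> send_rows:
  targets: "0 0 0 0 0 0.02 0; 0 0 0 0 0 0 0"

```text
clock: 16.62
tool_pos: [594.8, 17.9, 251.4]
tcp_rot: [[-0.471, -0.882, -0.001], [-0.882, 0.471, 0.001], [-0.0, 0.001, -1.0]]
wrist_force: [-3.2, 2.5, 6.8]
width: 9.3
```

```bash
python3 -c "
from h import *
st()"
```

```text
t 16.62 tcp [594.8  17.9 251.4] head -2.0611 tilt [-7.e-04  7.e-04 -1.e+00] F [-3.2  2.5  6.8] M [0.47 0.68 0.7 ] w 9.3 q [-0.17  0.37  1.66  0.    1.11  1.89]
```

>>> send_rows:
  targets: "0 0 0 0 0 0.02 0; 0 0 0 0 0 0 0"

```text
clock: 16.88
tool_pos: [594.8, 18.0, 251.4]
tcp_rot: [[-0.488, -0.873, -0.001], [-0.873, 0.488, 0.0], [-0.0, 0.001, -1.0]]
wrist_force: [-3.0, 2.7, 7.7]
width: 8.7
```

```bash
python3 -c "
from h import *
s=st();print(s['effort'])
c=camera('wrist'); cv2.imwrite('pics/w6.png',c['color'][:,:,::-1])
"
```

```text
t 16.88 tcp [594.8  18.  251.4] head -2.0801 tilt [-7.e-04  5.e-04 -1.e+00] F [-3.   2.7  7.7] M [0.46 0.61 0.98] w 8.7 q [-0.17  0.37  1.66  0.    1.11  1.91]
[ -2.89683871 -40.90701342 -28.69027197  -0.15139211  -1.28501471
   1.05238572]
```

View pics/w6.png

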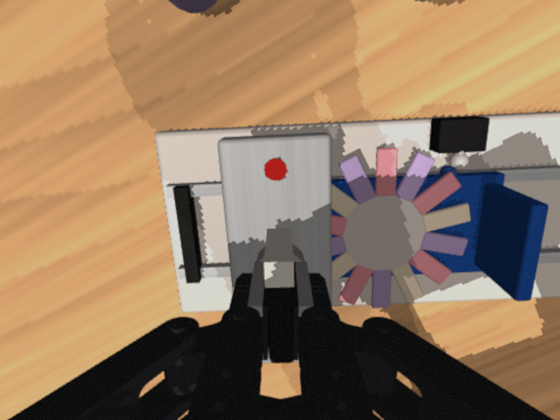

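>>> send_rows:
  targets: "0 0 0 0 0 -0.05 0; 0 0 0 0 0 -0.1 0; 0 0 0 0 0 -0.15 0; 0 0 0 0 0 -0.15 0; 0 0 0 0 0 -0.15 0; 0 0 0 0 0 -0.15 0; 0 0 0 0 0 -0.15 0; 0 0 0 0 0 -0.15 0; 0 0 0 0 0 -0.15 0; 0 0 0 0 0 -0.15 0; 0 0 0 0 0 -0.15 0; 0 0 0 0 0 -0.1 0"

```text
clock: 18.42
tool_pos: [595.0, 17.2, 251.4]
tcp_rot: [[0.887, -0.461, 0.0], [-0.461, -0.887, -0.0], [0.0, 0.0, -1.0]]
wrist_force: [-2.6, -0.0, 6.0]
width: 9.4
```

>>> send_rows:
  targets: "0 0 0 0 0 -0.02 0; 0 0 0 0 0 0 0; 0 0 0 0 0 0 0"

```text
clock: 18.8
tool_pos: [595.0, 17.2, 251.4]
tcp_rot: [[0.895, -0.446, 0.0], [-0.446, -0.895, -0.0], [0.0, 0.0, -1.0]]
wrist_force: [-3.0, 0.1, 6.0]
width: 9.0
```

```bash
python3 - <<'E'
from h import *
s=st(); print(Jinv(s["tool_pos"]))
c=camera("wrist"); im=c["color"][:,:,::-1]; cv2.imwrite("pics/w7.png",im); cv2.imwrite("pics/w7c.png",cv2.resize(im[190:400,180:380],None,fx=2.8,fy=2.8,interpolation=cv2.INTER_CUBIC))
for n in("top","side"):
    c=camera(n); cv2.imwrite(f"pics/{n}7.png",c["color"][170:400,150:420,::-1].repeat(2,0).repeat(2,1))
E
```

```text
t 18.8 tcp [595.   17.2 251.4] head -0.4627 tilt [ 1.e-04 -2.e-04 -1.e+00] F [-3.   0.1  6. ] M [-0.03  0.55  0.05] w 9.0 q [-0.17  0.37  1.66 -0.    1.11  0.29]
[ -1.43912868 100.36124746]
```

View pics/w7.png

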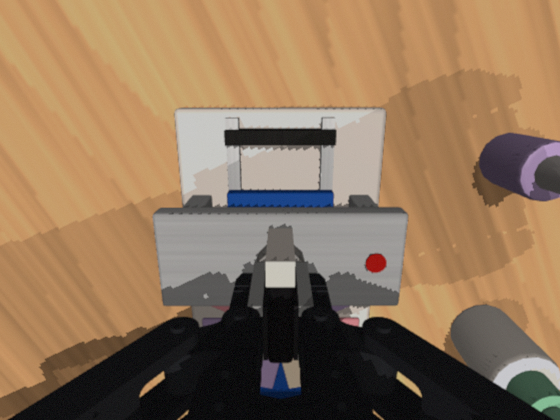

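View pics/w7c.png

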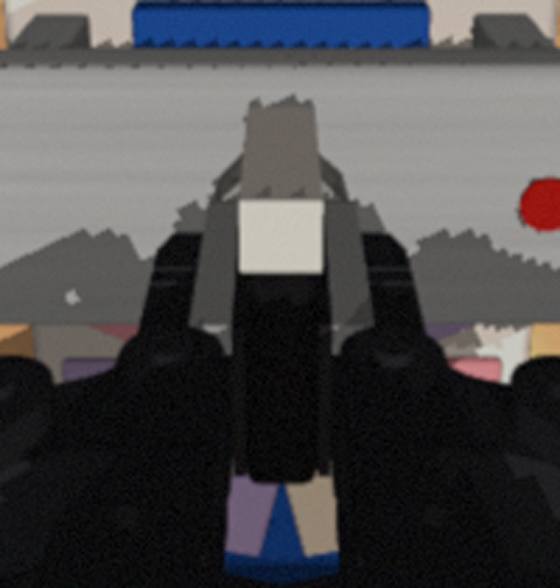

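View pics/side7.png

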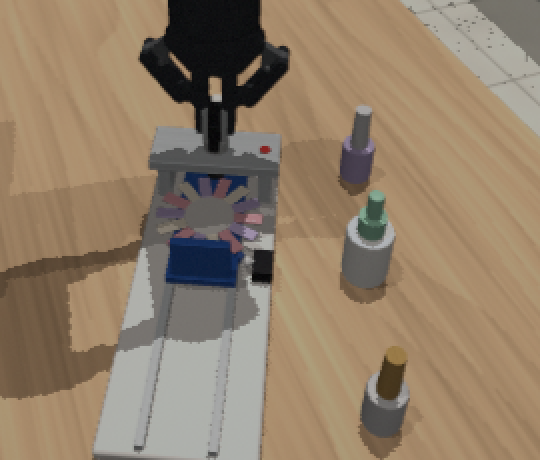

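```bash
python3 - <<'E'
from h import *
print(job_done()); st()
E
```

```text
the job is handed in; nothing more can be done
None
the job is handed in; nothing more can be done
```

The job is done and handed in at about 19 s of the 72 s allowed. The carriage is clicked home, the thumbscrew was seated and then backed off a quarter turn, and the gripper is still holding it by the wing.

- **Carriage:** I pushed the tab with closed fingers. The force rose to about 8 N at the detent, fell to nothing as it snapped over, then rose to about 9 N against the hard stop. The wrist picture afterwards put the tab's rear face at jig y ≈ −21 mm, where −22 mm is expected when home. It still looked home in the last pictures.
- **Thumbscrew:** I gripped the wing at 60 N, with the fingers reading about 9 mm apart. I turned it clockwise until the torque climbed from about 0 to 1 Nm, with contact at a tool heading of about −2.03 rad. I then backed off to −0.463 rad, which is 1.57 rad from contact.
- **Final wing position:** The last wrist picture shows the wing square in the pads, with the white end along jig +y. I judged this by eye and saw no slip.
- **Bottles:** All three still stood in place in the last side picture.

No check failed. The contact heading is extrapolated from noisy torque readings, so the final screw angle is good to about 0.02 rad. The jig position from the cameras and the wrist view differed by 1 to 2 mm, so I used the measured wing centre for the grip.

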